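# Slide the sticky hatch of a fragment crate home

### The arm

A 6-joint arm with a two-finger parallel gripper is mounted at the origin on the work surface. World frame = base frame: x ahead of the robot, y to its left, z up, the work surface at z = 0. Lengths are in m, angles in rad, forces in N, time in s.
With the tool pointing down it reaches from about 0.3 to 0.875 m from the base axis. Payload 6.4 kg.
Tool frame: the origin (TCP) lies midway between the tips of the shut fingers; the grasp point (between the pads) lies 19 mm behind it; z points along the fingers, y is the direction in which the jaws open and shut (so a half turn about z gives the same grasp; the last joint's range is limited). The gripper opens to 85 mm and grips with 20 to 120 N. Pads are 22 mm wide; open, the fingers measure 114 mm over their backs; the gripper's body (76 mm by 85 mm) begins 54 mm behind the grasp point. The pads swing forward as they close: fully open they stand 13 mm farther back than shut.
Start: joints at [-0.206, 0.181, 1.607, -0, 1.354, -0.206], TCP at [0.575, 0, 0.231] pointing down, gripper open.
Joint ranges: [-2.99, 2.99], [-0.89, 2.07], [0.3, 2.58], [-1.14, 4.28], [0, 2.63], [-3.12, 3.12]. Speed limits (rad/s): [2.57, 2.57, 3.01, 3.14, 3.14, 3.14].

### API

Orientations are given as a unit quaternion [w, x, y, z].
In Python, from bench import ctrl, optics, ticket gives the robot as it stands. The module is installed in compiled form; this text tells all that it offers.
- The arm moves only by the tool step_arm, never from a script. Its argument "targets" is text: rows parted by semicolons, each of 6 numbers parted by spaces: the shift along the tool's x, y, z in mm, then the turn, a rotation vector about the tool's x, y, z in rad. In form: dx dy dz rx ry rz; .... A call has 1 to 8 rows; each row is the pose to reach, as a shift and turn from the pose commanded when the call began, along the tool's axes at that moment; what a row does not reach only later rows make up. A row lasts 1/8 s, in which the tool goes at most 62.5 mm and 10.7 degrees, less where a joint would pass 70% of its speed; a pose out of reach is approached as far as the arm can. A call with a gripper value outside its range is refused whole. "grip" is the opening in per cent of the stroke, from 0 (shut) to 100 (fully open), set as the call begins (left out, the last holds). The fingers move at their own pace and stop on an object; the grip force is fixed at half the most. Time passes only in rows, so rows that repeat a pose let the fingers close. It gives the time, the measured TCP pose, the force and the opening at its end, in the units of the state.
- ctrl.get_obs(): the state, without advancing time (a new reading comes with each control period).
- optics.camera(name): name is "scene" or "side" or "wrist"; returns a dict with "image" (480x640x3 uint8, red, green, blue), "mtx" (3x3 intrinsics, pixels), "D" ([k1, k2, p1, p2, k3] as OpenCV has them; the pictures are not rectified), "xyz" and "orientation" of the camera in the world. Camera axes: x right, y up, looking along -z (the intrinsics and any distortion apply to the point x, -y, -z); pixel columns grow to the right and rows downward; lengths in m; the calibration is good to about 2 mm. A picture is of the moment at which its call begins. There is no depth.
- ticket.hand_in(): hands the job in, once; it reports no verdict.
The state is a dict: "time_s": time; "q": joint angles; "dq": joint speeds; "joint_efforts": joint torques, N m; "eef_pos": TCP position; "eef_rot": TCP orientation; "wrist_force": force on the tool from outside, world axes, zero at the start; "torque": the same for the moment, N m; "opening": opening from 0.0 (shut) to 1.0 (fully open).
Only numpy, scipy, OpenCV 4.12 (cv2) and the standard library are available. Lean on these libraries where they do the work, as an engineer would, in place of code of your own. Each camera call takes 0.05 s, during which the arm holds its last target.

### The job

The stone conservator's grey crate has a wide plywood hatch board lying in a sticky track under its centre bridge. Slide that board away from the robot, a little at one end and then a little at the other so that it does not rack and jam, until it is fully home and square against the crate's far wall. Do not force it, and leave the carved rosette on the bridge undisturbed.

Things in the scene. Friction and masses are not known exactly. Their poses are not given: they have to be found in the camera images.
- crate: Fixed grey open crate, 330 (x) x 400 (y) x 140 mm high; origin centre of underside, on the table; +x points away from the robot (within 15 degrees). The hatch slides along x on wooden runners (tops 90 mm up, |y| 160-190) between side walls at y = +-190; lips 128-140 mm up cover |y| over 172. Far wall, the stop: inner face x = +155, 140 mm high. Nothing behind the hatch beside the bridge is higher than 90 mm.
- bridge (a point): Centre of the top face of the crate's fixed wooden bridge board, at crate x = 0, y = 0, 140 mm up. The board is 140 mm wide (|y| under 70 mm), 12 mm thick and runs the whole length of the crate over the hatch's middle; its near foot, down to 80 mm, closes the middle. So the hatch is reached from above only at its two ends, |y| from 75 to 170 mm.
- hatch: Loose plywood board flat in the track: 120 (x, sliding way, same sense as crate x) x 368 (y) x 30 mm, 0.4-0.8 kg; origin centre of underside, 90 mm above the table. Starts 65-105 mm short of home (origin at crate x = +95 mm, touching the far wall). Has 12 mm side play: pushed at one end it turns up to about 8 degrees, then jams; a push at the other end frees it. Slides at 3-10 N (touched at speed, briefly 20); 30 N means jammed or home.
- rosette: Loose carved plaster rosette, a disc 76 mm across and 25 mm high with a ring of petals, 0.15 kg, lying on top of the bridge (its top 165 mm above the table); origin at the centre of its underside. To be left alone.

How it is judged:
By the outcome, as a careful person would: the job done as asked, in the order asked, and still so for the second after the job is handed in, with the robot touching nothing.
It also fails if it takes over 58 s, if anything falls off the work surface, if the arm or the gripper's body presses on something with over 40 N, if the wrist force passes 120 N, or if a joint passes its speed limit or range.

## Working session

There is one attempt and no reset: what is moved stays moved. The work goes in short steps, Python scripts to look and compute and a tool call to move; the robot and the scene stay as the last step left them, time stands still between calls to the robot, and variables do not carry over. Pictures are saved under pics/ and viewed, and the job is handed in when it is done.

Besides the shell and the picture viewer there is one more tool, called after ">>>" as name(argument=value, ...), one argument or row to a line, values as JSON. step_arm: Moves the arm, as the interface text tells. Its arguments: {"type":"object","properties":{"targets":{"type":"string"},"grip":{"type":"number"}},"required":["targets"]}

```bash
mkdir -p pics
cat > h.py <<'E'
import numpy as np, cv2
from scipy.spatial.transform import Rotation as R
from bench import ctrl, optics
def rot(q): return R.from_quat([q[1],q[2],q[3],q[0]])
def ray(c,uv):
    p=cv2.undistortPoints(np.array([[uv]],float),np.array(c['mtx']),np.array(c['D']))[0,0]
    return rot(c['orientation']).apply([p[0],-p[1],-1.])
def at_z(c,uv,z):
    d=ray(c,uv);o=np.array(c['xyz']);return o+d*(z-o[2])/d[2]
def proj(c,P):
    p=rot(c['orientation']).inv().apply(np.atleast_2d(P)-np.array(c['xyz']))
    p=p*[1,-1,-1]
    return cv2.projectPoints(p,np.zeros(3),np.zeros(3),np.array(c['mtx']),np.array(c['D']))[0][:,0]
E
python3 - <<'E'
from h import *
import pickle
for n in ["scene","side","wrist"]:
    c=optics.camera(n);pickle.dump(c,open(n+'0.pkl','wb'))
    cv2.imwrite(f'pics/{n}0.png',c['image'][:,:,::-1]);print(n,c['xyz'],c['orientation'])
print(ctrl.get_obs())
E
```

```text
scene [0.9796849  0.03404201 0.64568778] [0.6649998  0.19722948 0.20088295 0.69175273]
side [0.91779225 0.12257429 0.69447464] [0.56998285 0.1557834  0.20445003 0.78041737]
wrist [0.57377868 0.07053858 0.37208561] [ 9.89794218e-01 -1.42504010e-01  1.06868522e-04 -3.30415019e-05]
{'time_s': 0.15, 'q': array([-2.06312317e-01,  1.81402221e-01,  1.60775619e+00, -3.82551294e-07,
        1.35379347e+00, -2.06304347e-01]), 'dq': array([-9.55077669e-04, -1.38273259e-03, -1.09775226e-03,  3.44501472e-06,
        2.13905662e-04, -1.44658021e-03]), 'joint_efforts': array([ 1.94259010e-03, -4.45260644e+01, -3.51692533e+01, -1.26067753e-04,
        5.82284134e-03,  2.14055274e-05]), 'eef_pos': array([5.74587357e-01, 9.66637445e-05, 2.30583897e-01]), 'eef_rot': array([-5.68705274e-04,  7.07109406e-01,  7.07103829e-01, -3.72081533e-04]), 'wrist_force': array([-0.0654119 ,  0.31561545,  0.22924101]), 'torque': array([-0.04787277, -0.01804877,  0.02476206]), 'opening': 1.0001544293561198}
```

View pics/scene0.png

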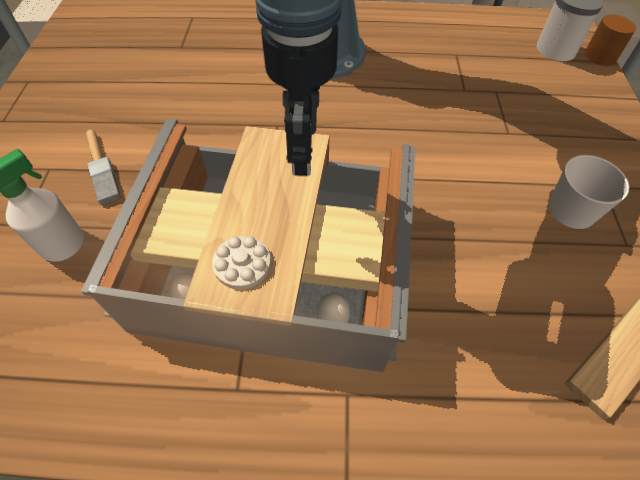

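View pics/side0.png

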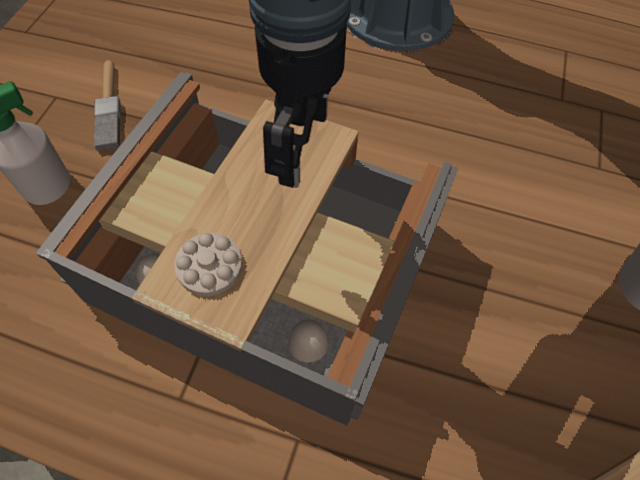

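View pics/wrist0.png

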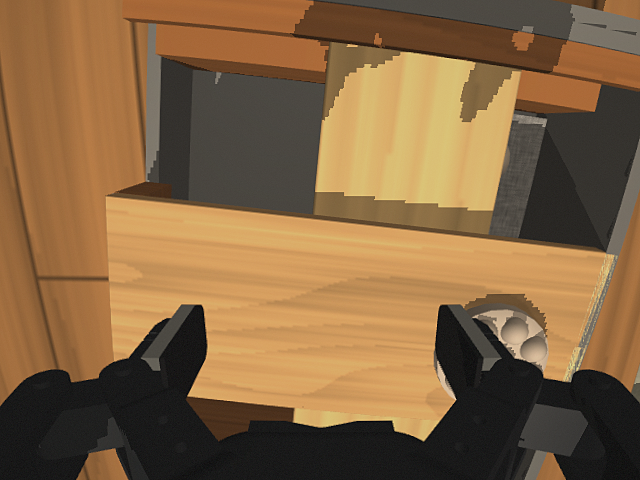

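Run:
```python
import cv2
a=cv2.imread('pics/scene0.png')[100:400,60:460];cv2.imwrite('pics/scene0z.png',cv2.resize(a,(800,600),interpolation=cv2.INTER_CUBIC))
a=cv2.imread('pics/side0.png')[60:435,20:480];cv2.imwrite('pics/side0z.png',cv2.resize(a,(736,600),interpolation=cv2.INTER_CUBIC))
```

```text
(no output)
```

View pics/scene0z.png

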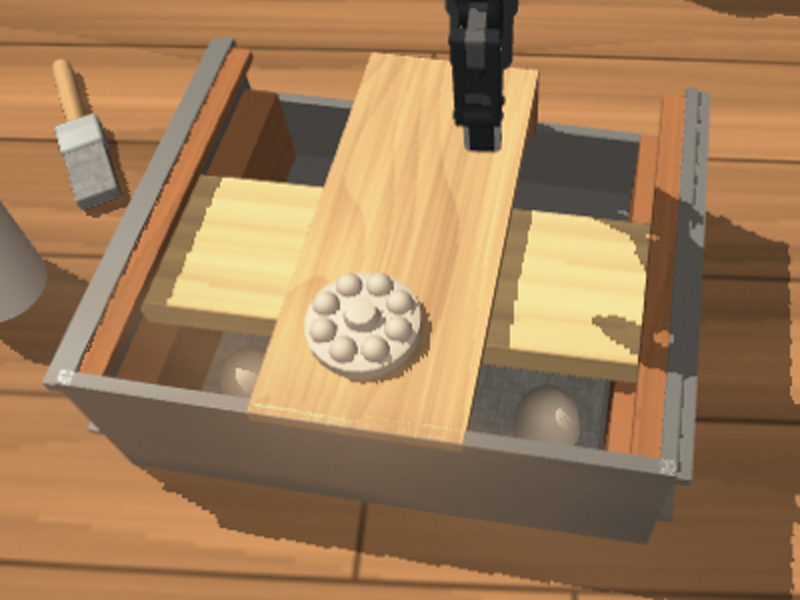

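View pics/side0z.png

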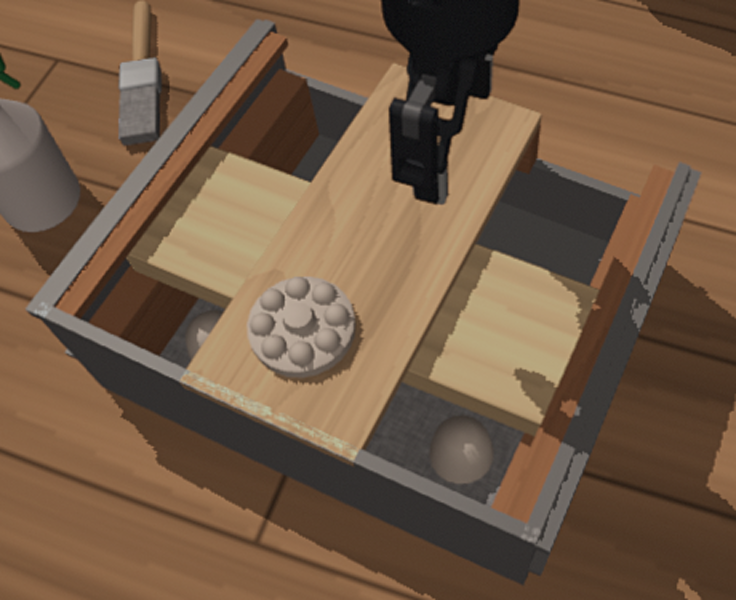

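```bash
cat > fit.py <<'E'
from h import *
import pickle
from scipy.optimize import least_squares
S=pickle.load(open('scene0.pkl','rb'));D=pickle.load(open('side0.pkl','rb'))
def W(p,L): 
    L=np.atleast_2d(L);c,s=np.cos(p[2]),np.sin(p[2])
    return np.c_[p[0]+c*L[:,0]-s*L[:,1],p[1]+s*L[:,0]+c*L[:,1],L[:,2]]
E
python3 - <<'E'
from fit import *
obs=[(S,(246,127),(-.165,-.07)),(S,(329,135),(-.165,.07)),(S,(292.5,322.5),(.165,.07)),(S,(185,305),(.165,-.07)),
(D,(268,100),(-.165,-.07)),(D,(357.5,133.8),(-.165,.07)),(D,(241.9,347.5),(.165,.07)),(D,(134.4,296),(.165,-.07)),
(S,(82.5,292.5),(.165,-.2)),(S,(405,339),(.165,.2)),(S,(171,120),(-.165,-.2)),(S,(414,146),(-.165,.2)),(D,(37.5,253.8),(.165,-.2))]
f=lambda p:np.concatenate([(proj(c,W(p,[*l,.14]))[0]-uv) for c,uv,l in obs])
r=least_squares(f,[.6,0,0],loss='soft_l1');print(r.x,np.degrees(r.x[2]));print(f(r.x).reshape(-1,2).round(1))
p=r.x;np.save('crate.npy',p)
# hatch far top edge, near top edge corners
def loc(c,uv,z):
    q=at_z(c,uv,z)-[p[0],p[1],0];cc,s=np.cos(p[2]),np.sin(p[2]);return [round(1000*v,1) for v in (cc*q[0]+s*q[1],-s*q[0]+cc*q[1],q[2])]
for n,uv in dict(lnear=(165,188.5),lfar1=(138,253),lfar2=(194,261),rnear=(330,205),rnear2=(380,211),rfar1=(303,272),rfar2=(378,283)).items(): print('S',n,loc(S,uv,.12))
for z in (.14,.165):
  print('rosette',loc(S,(241,257),z),loc(D,(208,258),z))
for n,uv in dict(lnear=(155,153.7),lfar1=(102,221),rnear=(326,215),rfar=(276,293),rfar2=(353,325)).items(): print('D',n,loc(D,uv,.12))
E
```

```text
[ 0.59941366 -0.05456662 -0.11611858] -6.653104645487306
[[ 0.4 -1.4]
 [ 1.1 -0.1]
 [-0.2  0.5]
 [-2.3  1.3]
 [-1.8 -0.8]
 [ 2.3 -2.4]
 [ 0.1  3.2]
 [-2.9  3.4]
 [ 4.6 -1.2]
 [-6.4 -0.4]
 [ 0.7 -2.3]
 [-3.8 -1.8]
 [ 3.7  2.4]]
S lnear [np.float64(-29.9), np.float64(-168.9), np.float64(120.0)]
S lfar1 [np.float64(88.5), np.float64(-166.7), np.float64(120.0)]
S lfar2 [np.float64(88.5), np.float64(-84.1), np.float64(120.0)]
S rnear [np.float64(-37.7), np.float64(88.3), np.float64(120.0)]
S rnear2 [np.float64(-38.4), np.float64(163.6), np.float64(120.0)]
S rfar1 [np.float64(81.8), np.float64(68.1), np.float64(120.0)]
S rfar2 [np.float64(82.7), np.float64(170.5), np.float64(120.0)]
rosette [np.float64(83.2), np.float64(-15.4), np.float64(140.0)] [np.float64(83.9), np.float64(-17.9), np.float64(140.0)]
rosette [np.float64(97.2), np.float64(-8.1), np.float64(165.0)] [np.float64(93.4), np.float64(-7.5), np.float64(165.0)]
D lnear [np.float64(-31.3), np.float64(-171.8), np.float64(120.0)]
D lfar1 [np.float64(86.8), np.float64(-174.7), np.float64(120.0)]
D rnear [np.float64(-37.7), np.float64(77.6), np.float64(120.0)]
D rfar [np.float64(83.1), np.float64(68.1), np.float64(120.0)]
D rfar2 [np.float64(82.4), np.float64(163.9), np.float64(120.0)]
```

```bash
cat >> h.py <<'E'
def st():
    p=np.load('crate.npy');o=ctrl.get_obs();T=rot(o['eef_rot']);q=o['eef_pos']
    c,s=np.cos(p[2]),np.sin(p[2]);d=q[:2]-p[:2]
    f=o['wrist_force'];cf=[c*f[0]+s*f[1],-s*f[0]+c*f[1],f[2]]
    X=T.apply([1,0,0])
    print('t',round(o['time_s'],2),'crate mm',np.round(1000*np.array([c*d[0]+s*d[1],-s*d[0]+c*d[1],q[2]]),1),'yaw of toolx-90-crate',round(np.degrees(np.arctan2(X[1],X[0])-np.pi/2-p[2]),2),'F',np.round(cf,1),'open',round(o['opening'],2))
    return o,p,T
def go(x,y,z):
    "tool shift mm to reach crate point (mm)"
    o,p,T=st();c,s=np.cos(p[2]),np.sin(p[2])
    w=np.array([p[0]+(c*x-s*y)/1e3,p[1]+(s*x+c*y)/1e3,z/1e3])
    print('shift',np.round(1e3*T.inv().apply(w-o['eef_pos']),1))
E
python3 -c "
from h import *
go(-80,125,230);go(-80,125,103)"
```

```text
t 0.15 crate mm [-31.   51.4 230.6] yaw of toolx-90-crate 6.65 F [-0.1  0.3  0.2] open 1.0
shift [ 78.8 -40.2   0.7]
t 0.15 crate mm [-31.   51.4 230.6] yaw of toolx-90-crate 6.65 F [-0.1  0.3  0.2] open 1.0
shift [ 78.7 -40.  127.7]
```

>>> step_arm(
  targets="40 -20 0 0 0 0.06; 79 -40 0 0 0 0.116; 79 -40 0 0 0 0.116; 79 -40 0 0 0 0.116; 79 -40 30 0 0 0.116; 79 -40 60 0 0 0.116; 79 -40 60 0 0 0.116; 79 -40 60 0 0 0.116",
  grip=0,
)

```text
time_s: 1.15
eef_pos: [0.536, 0.0783, 0.1723]
eef_rot: [0.0, 0.747, 0.665, 0.0]
wrist_force: [0.4, 0.9, 0.7]
opening: -0.003
```

```bash
python3 -c "
from h import *
go(-75,125,103)
c=optics.camera('side');cv2.imwrite('pics/side1.png',c['image'][:,:,::-1])"
```

```text
t 1.15 crate mm [-78.4 124.6 172.3] yaw of toolx-90-crate -0.03 F [0.3 0.9 0.7] open -0.0
shift [ 0.4  3.3 69.3]
```

View pics/side1.png

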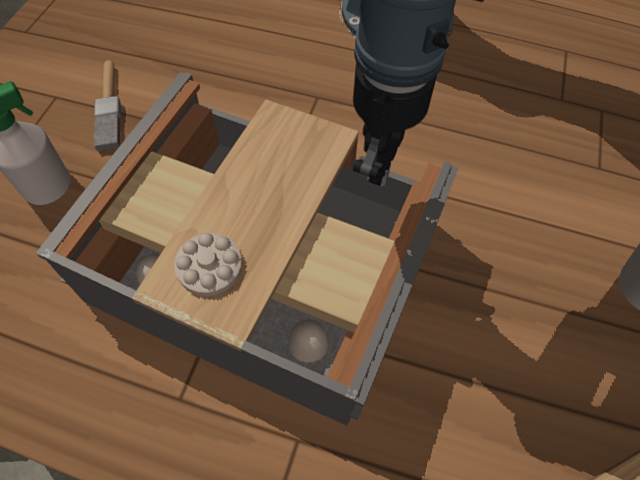

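The shut fingers (tip at about px 375,178) hang over the near gap behind the +y end of the hatch (near edge about px 326,215), clear of the bridge.

>>> step_arm(
  targets="0 0 40 0 0 0; 0 0 69 0 0 0; 0 3 69 0 0 0; 0 8 69 0 0 0; 0 13 69 0 0 0; 0 17 69 0 0 0; 0 20 69 0 0 0; 0 23 69 0 0 0",
)

```text
time_s: 2.2
eef_pos: [0.558, 0.0764, 0.1024]
eef_rot: [-0.0, 0.747, 0.665, -0.0]
wrist_force: [-0.3, -0.6, -0.3]
opening: 0.003
```

```bash
python3 -c "
from h import *
st()"
```

```text
t 2.2 crate mm [-56.3 125.2 102.4] yaw of toolx-90-crate 0.01 F [-0.2 -0.6 -0.3] open 0.0
```

>>> step_arm(
  targets="0 2 0 0 0 0; 0 4 0 0 0 0; 0 6 0 0 0 0; 0 8 0 0 0 0; 0 10 0 0 0 0; 0 12 0 0 0 0",
)

```text
time_s: 2.95
eef_pos: [0.5698, 0.075, 0.1021]
eef_rot: [-0.0, 0.747, 0.665, -0.0]
wrist_force: [-3.6, 0.0, 1.2]
opening: -0.001
```

```bash
python3 -c "
from h import *
st()"
```

```text
t 2.95 crate mm [-44.4 125.3 102.1] yaw of toolx-90-crate 0.01 F [-3.6 -0.4  1.2] open -0.0
```

>>> step_arm(
  targets="0 2 0 0 0 0; 0 4 0 0 0 0; 0 6 0 0 0 0; 0 8 0 0 0 0; 0 10 0 0 0 0; 0 12 0 0 0 0; 0 14 0 0 0 0",
)

```text
time_s: 3.82
eef_pos: [0.5837, 0.0735, 0.1023]
eef_rot: [-0.0, 0.747, 0.665, 0.0]
wrist_force: [-2.7, 3.0, -0.3]
opening: 0.001
```

```bash
cat > look.py <<'E'
from h import *
import sys
st()
c=optics.camera('scene');a=c['image'][100:400,60:460,::-1];cv2.imwrite(f'pics/{sys.argv[1]}.png',cv2.resize(a,(800,600),interpolation=cv2.INTER_CUBIC))
E
python3 look.py s2
```

```text
t 3.83 crate mm [-30.4 125.4 102.3] yaw of toolx-90-crate 0.01 F [-3.   2.7 -0.3] open 0.0
```

View pics/s2.png

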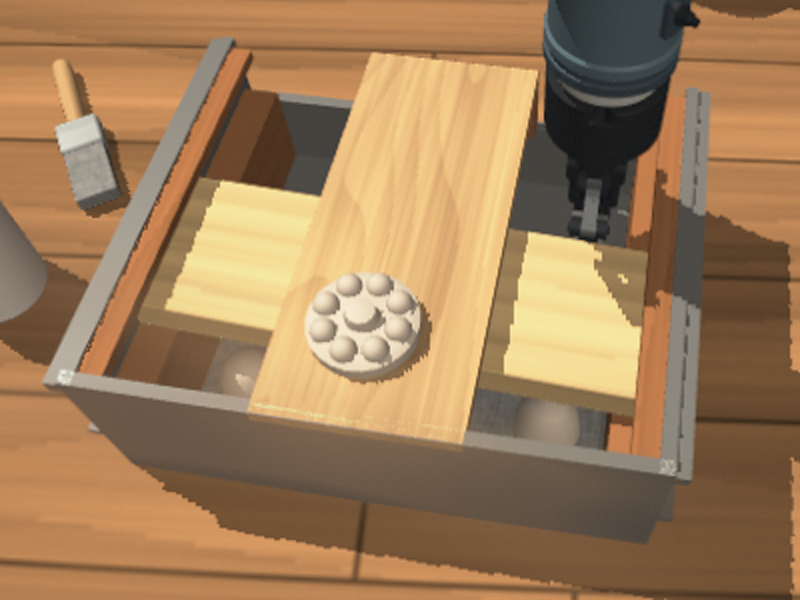

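The picture shows the +y end advanced (far edge right now at zoom 635,405), the -y end still where it was. Switching to the -y end.

>>> step_arm(
  targets="0 -20 0 0 0 0; 0 -40 -45 0 0 0; -20 -40 -85 0 0 0; -80 -40 -88 0 0 0; -140 -40 -88 0 0 0; -200 -40 -88 0 0 0; -250 -40 -88 0 0 0; -250 -40 -60 0 0 0",
)

```text
time_s: 4.88
eef_pos: [0.5171, -0.1765, 0.1652]
eef_rot: [0.005, 0.749, 0.663, 0.001]
wrist_force: [-0.0, 1.2, -0.3]
opening: 0.003
```

>>> step_arm(
  targets="0 0 30 0 0 0; 0 0 60 0 0 0; 0 5 60 0 0 0; 0 10 60 0 0 0; 0 14 60 0 0 0; 0 18 60 0 0 0; 0 22 60 0 0 0; 0 24 60 0 0 0",
)

```text
time_s: 5.88
eef_pos: [0.5392, -0.1732, 0.1025]
eef_rot: [0.0, 0.747, 0.665, 0.0]
wrist_force: [0.2, -0.3, 0.0]
opening: -0.001
```

```bash
python3 -c "
from h import *
st()"
```

```text
t 5.88 crate mm [ -46.1 -124.8  102.5] yaw of toolx-90-crate 0.02 F [ 0.3 -0.3  0. ] open -0.0
```

>>> step_arm(
  targets="0 2 0 0 0 0; 0 4 0 0 0 0; 0 6 0 0 0 0; 0 8 0 0 0 0; 0 10 0 0 0 0; 0 12 0 0 0 0; 0 14 0 0 0 0; 0 16 0 0 0 0",
)

```text
time_s: 6.88
eef_pos: [0.5549, -0.175, 0.1022]
eef_rot: [-0.0, 0.747, 0.665, -0.0]
wrist_force: [-4.0, -0.3, 0.1]
opening: 0.004
```

>>> step_arm(
  targets="0 2 0 0 0 0; 0 4 0 0 0 0; 0 6 0 0 0 0; 0 8 0 0 0 0; 0 10 0 0 0 0; 0 12 0 0 0 0",
)

```text
time_s: 7.62
eef_pos: [0.5668, -0.1763, 0.1022]
eef_rot: [-0.0, 0.747, 0.665, 0.0]
wrist_force: [-2.0, 0.2, -0.6]
opening: 0.002
```

```bash
python3 look.py s3
```

```text
t 7.62 crate mm [ -18.3 -124.7  102.2] yaw of toolx-90-crate 0.01 F [-2.1 -0.1 -0.6] open 0.0
```

View pics/s3.png

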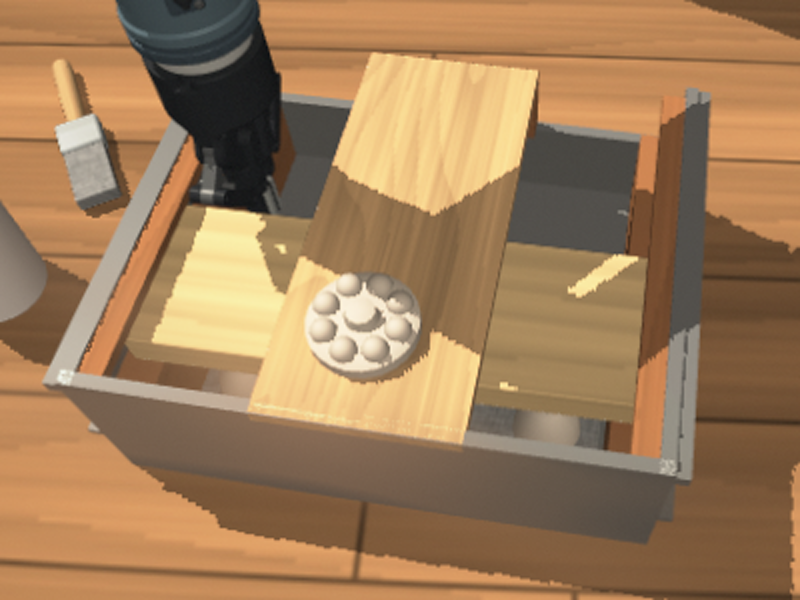

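```bash
cat > loc.py <<'E'
from fit import *
import sys
p=np.load('crate.npy')
for a in sys.argv[1:]:
    u,v=map(float,a.split(','));q=at_z(S,(60+u/2,100+v/2),.12)-[p[0],p[1],0];c,s=np.cos(p[2]),np.sin(p[2]);print(a,np.round([1e3*(c*q[0]+s*q[1]),1e3*(-s*q[0]+c*q[1])],1))
E
python3 loc.py 130,342 262,358 480,390 633,410 510,243 645,259 195,207
```

```text
130,342 [ 119.1 -173.8]
262,358 [116.4 -79.6]
480,390 [116.6  70.2]
633,410 [115.3 171.3]
510,243 [-4.1 70.9]
645,259 [ -5.5 169.8]
195,207 [   0.  -170.1]
```

The board is nearly square (far edge at crate x 119 / 115), 37 mm short of home; the rosette is unmoved. Next, the +y end.

>>> step_arm(
  targets="0 -15 0 0 0 0; 0 -28 -45 0 0 0; 20 -28 -85 0 0 0; 80 -28 -88 0 0 0; 140 -28 -88 0 0 0; 200 -28 -88 0 0 0; 250 -28 -88 0 0 0; 250 -28 -60 0 0 0",
)

```text
time_s: 8.68
eef_pos: [0.5705, 0.0791, 0.165]
eef_rot: [0.002, 0.745, 0.667, 0.003]
wrist_force: [0.4, -1.0, -1.7]
opening: -0.0
```

>>> step_arm(
  targets="0 0 30 0 0 0; 0 0 60 0 0 0; 0 4 60 0 0 0; 0 8 60 0 0 0; 0 12 60 0 0 0; 0 15 60 0 0 0; 0 18 60 0 0 0; 0 20 60 0 0 0",
)

```text
time_s: 9.68
eef_pos: [0.5879, 0.0728, 0.1025]
eef_rot: [0.0, 0.747, 0.665, 0.0]
wrist_force: [-0.2, 0.6, 0.3]
opening: -0.001
```

```bash
python3 -c "
from h import *
st()"
```

```text
t 9.68 crate mm [-26.2 125.2 102.5] yaw of toolx-90-crate 0.0 F [-0.3  0.6  0.3] open -0.0
```

>>> step_arm(
  targets="0 2 0 0 0 0; 0 4 0 0 0 0; 0 6 0 0 0 0; 0 8 0 0 0 0; 0 10 0 0 0 0; 0 12 0 0 0 0; 0 14 0 0 0 0; 0 16 0 0 0 0",
)

```text
time_s: 10.68
eef_pos: [0.6036, 0.071, 0.1022]
eef_rot: [-0.0, 0.747, 0.665, -0.0]
wrist_force: [-3.0, 1.4, -0.3]
opening: -0.001
```

>>> step_arm(
  targets="0 2 0 0 0 0; 0 4 0 0 0 0; 0 6 0 0 0 0; 0 8 0 0 0 0",
)

```text
time_s: 11.18
eef_pos: [0.6116, 0.07, 0.1022]
eef_rot: [0.0, 0.747, 0.665, -0.0]
wrist_force: [-2.1, 1.1, -0.4]
opening: 0.0
```

```bash
python3 -c "
from h import *
st()"
```

```text
t 11.18 crate mm [ -2.3 125.2 102.2] yaw of toolx-90-crate 0.01 F [-2.2  0.8 -0.4] open 0.0
```

>>> step_arm(
  targets="0 -20 0 0 0 0; 0 -40 -45 0 0 0; -20 -40 -85 0 0 0; -80 -40 -88 0 0 0; -140 -40 -88 0 0 0; -200 -40 -88 0 0 0; -250 -40 -88 0 0 0; -250 -40 -60 0 0 0",
)

```text
time_s: 12.18
eef_pos: [0.5449, -0.1792, 0.1652]
eef_rot: [0.004, 0.749, 0.663, 0.001]
wrist_force: [0.3, 1.0, -0.6]
opening: 0.002
```

>>> step_arm(
  targets="0 0 30 0 0 0; 0 0 60 0 0 0; 0 4 60 0 0 0; 0 8 60 0 0 0; 0 12 60 0 0 0; 0 15 60 0 0 0; 0 18 60 0 0 0; 0 20 60 0 0 0",
)

```text
time_s: 13.18
eef_pos: [0.563, -0.1759, 0.1025]
eef_rot: [0.0, 0.747, 0.665, 0.0]
wrist_force: [-0.6, 0.2, -0.1]
opening: -0.0
```

>>> step_arm(
  targets="0 2 0 0 0 0; 0 4 0 0 0 0; 0 6 0 0 0 0; 0 8 0 0 0 0; 0 10 0 0 0 0; 0 12 0 0 0 0; 0 14 0 0 0 0; 0 16 0 0 0 0",
)

```text
time_s: 14.18
eef_pos: [0.5785, -0.1779, 0.1022]
eef_rot: [-0.0, 0.747, 0.665, -0.0]
wrist_force: [-3.6, -1.2, 1.5]
opening: -0.0
```

>>> step_arm(
  targets="0 2 0 0 0 0; 0 4 0 0 0 0; 0 6 0 0 0 0; 0 8 0 0 0 0; 0 10 0 0 0 0; 0 12 0 0 0 0",
)

```text
time_s: 14.92
eef_pos: [0.5906, -0.1791, 0.1023]
eef_rot: [-0.0, 0.747, 0.665, 0.0]
wrist_force: [-3.9, 0.7, 1.8]
opening: 0.002
```

```bash
python3 look.py s4
```

```text
t 14.93 crate mm [   5.7 -124.7  102.3] yaw of toolx-90-crate 0.01 F [-3.9  0.2  1.8] open 0.0
```

View pics/s4.png

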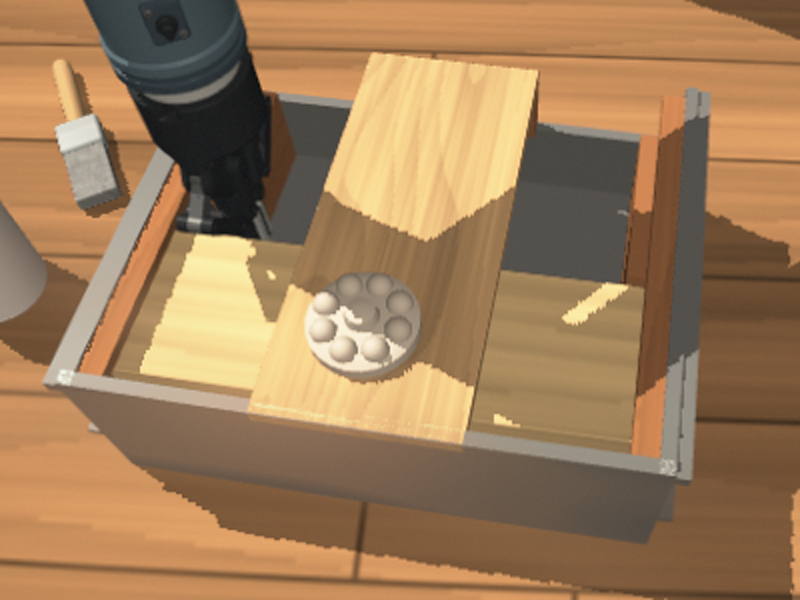

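```bash
python3 loc.py 120,373 240,389 475,420 632,441 503,271 643,287 295,244 180,235
```

```text
120,373 [ 142.8 -171.4]
240,389 [141.1 -87. ]
475,420 [138.3  70.8]
632,441 [137.1 172.5]
503,271 [21.  69.8]
643,287 [ 18.9 170.2]
295,244 [ 21.4 -84.7]
180,235 [  26.8 -172. ]
```

Far edge is at 143 / 137 of 155 mm; rosette untouched. Now the +y end, more carefully near home.

>>> step_arm(
  targets="0 -14 0 0 0 0; 0 -26 -45 0 0 0; 20 -26 -85 0 0 0; 80 -26 -88 0 0 0; 140 -26 -88 0 0 0; 200 -26 -88 0 0 0; 250 -26 -88 0 0 0; 250 -26 -60 0 0 0",
)

```text
time_s: 15.98
eef_pos: [0.5963, 0.0764, 0.1649]
eef_rot: [0.002, 0.745, 0.667, 0.003]
wrist_force: [0.6, 0.0, -1.4]
opening: 0.0
```

>>> step_arm(
  targets="0 0 30 0 0 0; 0 0 60 0 0 0; 0 4 60 0 0 0; 0 8 60 0 0 0; 0 12 60 0 0 0; 0 15 60 0 0 0; 0 18 60 0 0 0; 0 20 60 0 0 0",
)

```text
time_s: 16.98
eef_pos: [0.6138, 0.0698, 0.1025]
eef_rot: [0.0, 0.747, 0.665, 0.0]
wrist_force: [0.3, 0.2, 0.3]
opening: 0.002
```

>>> step_arm(
  targets="0 2 0 0 0 0; 0 4 0 0 0 0; 0 6 0 0 0 0; 0 8 0 0 0 0; 0 10 0 0 0 0; 0 12 0 0 0 0",
)

```text
time_s: 17.73
eef_pos: [0.6254, 0.0686, 0.1022]
eef_rot: [-0.0, 0.747, 0.665, -0.0]
wrist_force: [-4.3, 1.5, 1.3]
opening: 0.002
```

```bash
python3 -c "
from h import *
st()"
```

```text
t 17.73 crate mm [ 11.5 125.4 102.2] yaw of toolx-90-crate 0.01 F [-4.4  1.   1.3] open 0.0
```

>>> step_arm(
  targets="0 1.5 0 0 0 0; 0 3 0 0 0 0; 0 4 0 0 0 0",
)

```text
time_s: 18.1
eef_pos: [0.6294, 0.068, 0.1022]
eef_rot: [-0.0, 0.747, 0.665, -0.0]
wrist_force: [-2.5, 0.9, 0.9]
opening: -0.001
```

>>> step_arm(
  targets="0 -15 0 0 0 0; 0 -30 -45 0 0 0; -20 -30 -85 0 0 0; -80 -30 -88 0 0 0; -140 -30 -88 0 0 0; -200 -30 -88 0 0 0; -250 -30 -88 0 0 0; -250 -30 -60 0 0 0",
)

```text
time_s: 19.1
eef_pos: [0.5726, -0.1827, 0.1651]
eef_rot: [0.004, 0.749, 0.663, 0.001]
wrist_force: [0.3, 0.9, -0.0]
opening: 0.001
```

>>> step_arm(
  targets="0 0 30 0 0 0; 0 0 60 0 0 0; 0 4 60 0 0 0; 0 8 60 0 0 0; 0 11 60 0 0 0; 0 14 60 0 0 0; 0 16 60 0 0 0; 0 18 60 0 0 0",
)

```text
time_s: 20.1
eef_pos: [0.5887, -0.1789, 0.1025]
eef_rot: [0.0, 0.747, 0.665, 0.0]
wrist_force: [-0.8, 0.1, 1.1]
opening: 0.004
```

>>> step_arm(
  targets="0 2 0 0 0 0; 0 4 0 0 0 0; 0 6 0 0 0 0; 0 8 0 0 0 0; 0 9 0 0 0 0; 0 10 0 0 0 0",
)

```text
time_s: 20.85
eef_pos: [0.5982, -0.1802, 0.1022]
eef_rot: [-0.0, 0.747, 0.665, -0.0]
wrist_force: [-3.3, -0.8, 1.1]
opening: -0.006
```

```bash
python3 look.py s5
```

```text
t 20.85 crate mm [  13.4 -124.9  102.2] yaw of toolx-90-crate 0.0 F [-3.2 -1.2  1.1] open -0.01
```

View pics/s5.png

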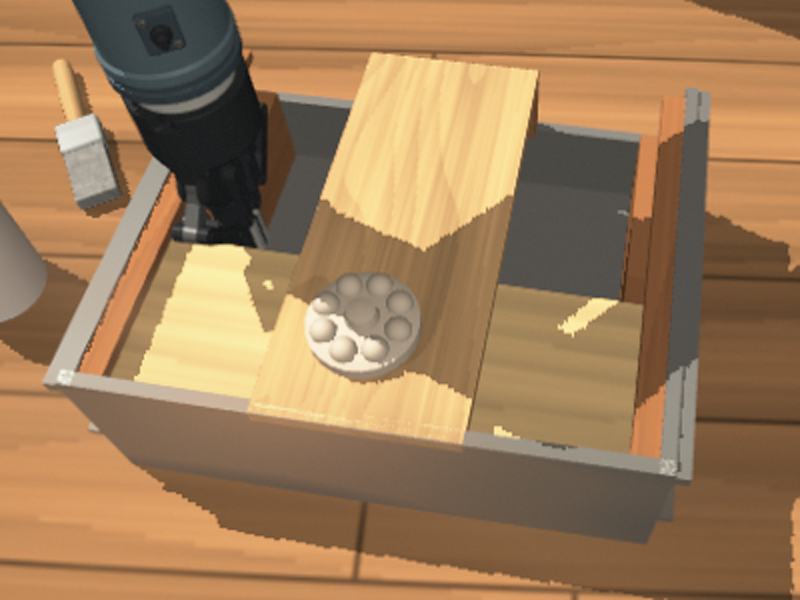

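>>> step_arm(
  targets="0 1 0 0 0 0; 0 2 0 0 0 0; 0 3 0 0 0 0",
)

```text
time_s: 21.28
eef_pos: [0.6015, -0.1804, 0.1022]
eef_rot: [-0.0, 0.747, 0.665, -0.0]
wrist_force: [-3.4, -0.9, 0.9]
opening: 0.002
```

>>> step_arm(
  targets="0 1 0 0 0 0; 0 2 0 0 0 0",
)

```text
time_s: 21.52
eef_pos: [0.6035, -0.1806, 0.1022]
eef_rot: [-0.0, 0.747, 0.665, 0.0]
wrist_force: [-3.1, -0.4, -0.1]
opening: -0.002
```

```bash
python3 -c "
from h import *
st()"; python3 loc.py 498,285 641,303 290,253 180,243
```

```text
t 21.52 crate mm [  18.6 -124.7  102.2] yaw of toolx-90-crate 0.01 F [-3.1 -0.7 -0.1] open -0.0
498,285 [33.4 68.3]
641,303 [ 32.5 169.9]
290,253 [ 29.8 -86. ]
180,243 [  33.8 -169.4]
```

>>> step_arm(
  targets="0 1 0 0 0 0; 0 1.5 0 0 0 0",
)

```text
time_s: 21.78
eef_pos: [0.6049, -0.1807, 0.1022]
eef_rot: [-0.0, 0.747, 0.665, -0.0]
wrist_force: [-4.7, 0.1, 1.7]
opening: -0.001
```

>>> step_arm(
  targets="0 1 0 0 0 0; 0 1.5 0 0 0 0",
)

```text
time_s: 22.02
eef_pos: [0.605, -0.1808, 0.1022]
eef_rot: [-0.001, 0.747, 0.665, -0.001]
wrist_force: [-10.2, 0.9, 6.1]
opening: 0.003
```

The -y end has come up against something (force rising, no motion); now the +y end.

>>> step_arm(
  targets="0 -15 0 0 0 0; 0 -28 -45 0 0 0; 20 -28 -85 0 0 0; 80 -28 -88 0 0 0; 140 -28 -88 0 0 0; 200 -28 -88 0 0 0; 250 -28 -88 0 0 0; 250 -28 -60 0 0 0",
)

```text
time_s: 23.02
eef_pos: [0.6103, 0.0748, 0.1652]
eef_rot: [0.002, 0.745, 0.667, 0.003]
wrist_force: [0.4, -0.7, 0.2]
opening: -0.001
```

>>> step_arm(
  targets="0 0 30 0 0 0; 0 0 60 0 0 0; 0 4 60 0 0 0; 0 8 60 0 0 0; 0 11 60 0 0 0; 0 14 60 0 0 0; 0 16 60 0 0 0; 0 18 60 0 0 0",
)

```text
time_s: 24.02
eef_pos: [0.6256, 0.0685, 0.1025]
eef_rot: [0.0, 0.747, 0.665, 0.0]
wrist_force: [-1.2, 0.0, 0.1]
opening: -0.001
```

>>> step_arm(
  targets="0 1.5 0 0 0 0; 0 3 0 0 0 0; 0 4 0 0 0 0",
)

```text
time_s: 24.4
eef_pos: [0.6294, 0.068, 0.1022]
eef_rot: [-0.0, 0.747, 0.665, -0.0]
wrist_force: [-0.5, -0.2, 0.1]
opening: -0.0
```

```bash
python3 look.py s6
```

```text
t 24.4 crate mm [ 15.6 125.2 102.2] yaw of toolx-90-crate 0.01 F [-0.5 -0.2  0.1] open -0.0
```

View pics/s6.png

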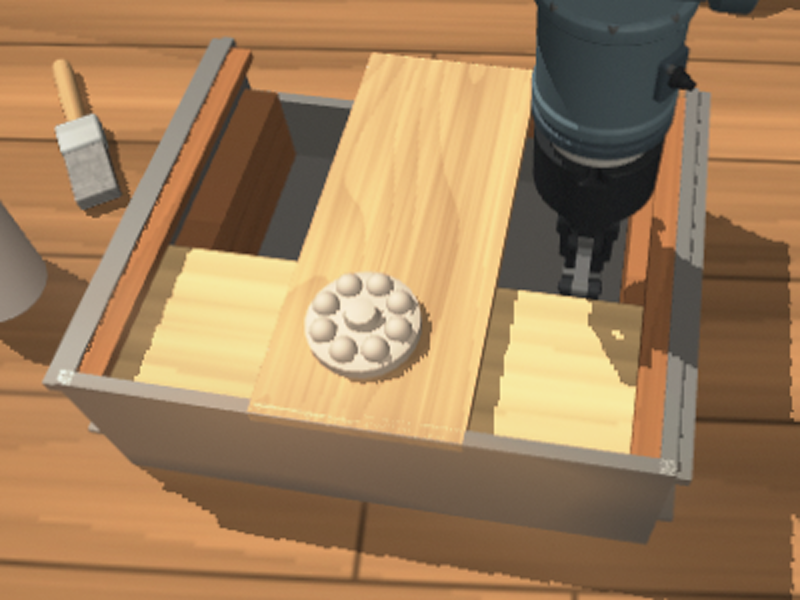

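```bash
python3 loc.py 498,290 641,306 295,261 175,246
```

```text
498,290 [37.5 69. ]
641,306 [ 35.  170.1]
295,261 [ 36.  -80.3]
175,246 [  37.  -172.1]
```

>>> step_arm(
  targets="0 1 0 0 0 0; 0 2 0 0 0 0; 0 3 0 0 0 0",
)

```text
time_s: 24.82
eef_pos: [0.6324, 0.0677, 0.1023]
eef_rot: [-0.0, 0.747, 0.665, 0.0]
wrist_force: [-0.3, -0.3, -0.1]
opening: -0.004
```

>>> step_arm(
  targets="0 1 0 0 0 0; 0 2 0 0 0 0",
)

```text
time_s: 25.08
eef_pos: [0.6337, 0.0677, 0.1023]
eef_rot: [-0.001, 0.747, 0.665, -0.001]
wrist_force: [-4.1, 0.9, 1.9]
opening: 0.001
```

>>> step_arm(
  targets="0 1 0 0 0 0; 0 2 0 0 0 0; 0 2 0 0 0 0",
)

```text
time_s: 25.45
eef_pos: [0.6338, 0.0676, 0.1022]
eef_rot: [-0.002, 0.747, 0.665, -0.002]
wrist_force: [-13.2, 1.2, 9.4]
opening: 0.003
```

```bash
python3 -c "
from h import *
st()"
```

```text
t 25.45 crate mm [ 20.  125.4 102.2] yaw of toolx-90-crate 0.04 F [-13.2  -0.4   9.4] open 0.0
```

+y end stops at TCP crate x = 20.0 (13 N). Rechecking the -y end once more gently.

>>> step_arm(
  targets="0 -15 0 0 0 0; 0 -25 -45 0 0 0; -20 -25 -85 0 0 0; -80 -25 -88 0 0 0; -140 -25 -88 0 0 0; -200 -25 -88 0 0 0; -250 -25 -88 0 0 0; -250 -25 -60 0 0 0",
)

```text
time_s: 26.45
eef_pos: [0.5843, -0.1836, 0.1648]
eef_rot: [0.004, 0.749, 0.663, 0.001]
wrist_force: [0.8, -0.1, 0.3]
opening: -0.001
```

>>> step_arm(
  targets="0 0 30 0 0 0; 0 0 60 0 0 0; 0 4 60 0 0 0; 0 8 60 0 0 0; 0 12 60 0 0 0; 0 15 60 0 0 0; 0 17 60 0 0 0; 0 19 60 0 0 0",
)

```text
time_s: 27.45
eef_pos: [0.6016, -0.1805, 0.1025]
eef_rot: [0.0, 0.747, 0.665, 0.0]
wrist_force: [-0.9, 0.2, 0.3]
opening: 0.003
```

>>> step_arm(
  targets="0 1.5 0 0 0 0; 0 3 0 0 0 0; 0 4 0 0 0 0; 0 5 0 0 0 0; 0 5 0 0 0 0",
)

```text
time_s: 28.08
eef_pos: [0.605, -0.1808, 0.1022]
eef_rot: [-0.001, 0.747, 0.665, -0.001]
wrist_force: [-7.5, 1.1, 4.7]
opening: -0.004
```

```bash
python3 -c "
from h import *
st()"
```

```text
t 28.07 crate mm [  20.2 -124.7  102.2] yaw of toolx-90-crate 0.02 F [-7.5  0.2  4.7] open -0.0
```

>>> step_arm(
  targets="0 -15 0 0 0 0; 0 -40 -20 0 0 0; 0 -50 -60 0 0 0; 0 -50 -110 0 0 0; 0 -80 -150 0 0 0; 0 -100 -160 0 0 0; 0 -100 -160 0 0 0; 0 -100 -160 0 0 0",
)

```text
time_s: 29.08
eef_pos: [0.5073, -0.1694, 0.2617]
eef_rot: [-0.0, 0.747, 0.665, 0.0]
wrist_force: [-0.8, -0.1, -0.5]
opening: 0.002
```

```bash
python3 look.py s7; python3 -c "
from h import *
c=optics.camera('side');cv2.imwrite('pics/side7.png',c['image'][:,:,::-1])"
```

```text
t 29.07 crate mm [ -78.2 -124.7  261.7] yaw of toolx-90-crate -0.0 F [-0.8 -0.2 -0.5] open 0.0
```

View pics/s7.png

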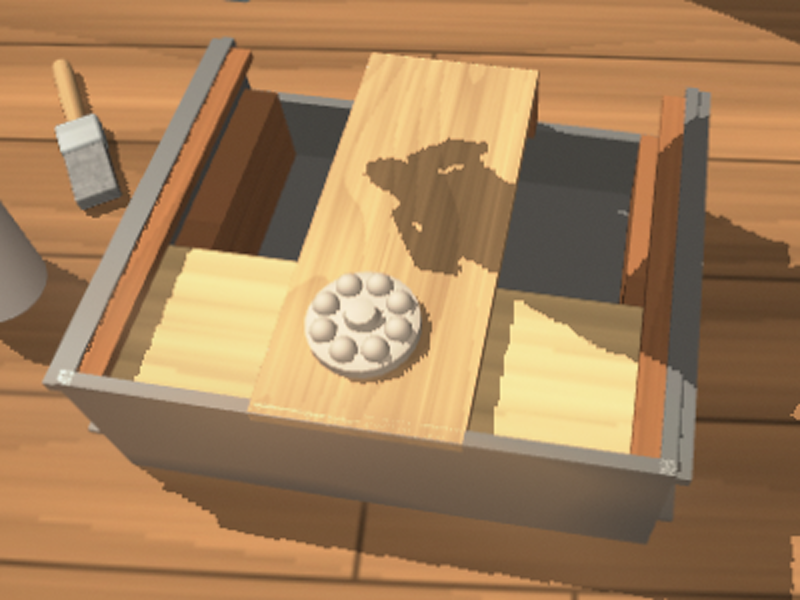

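View pics/side7.png

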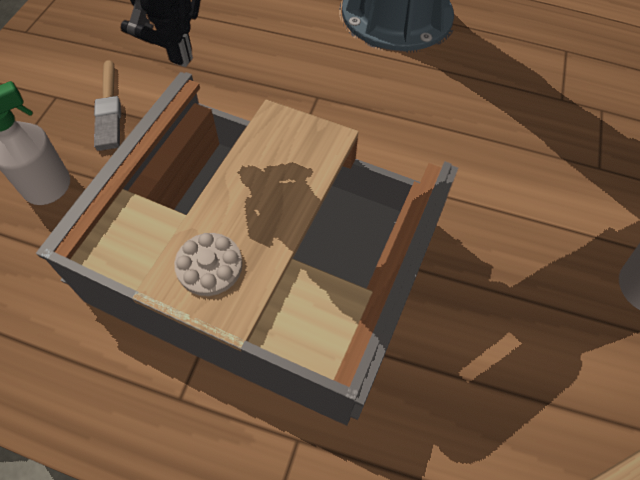

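Both views show the hatch flush with the far wall, with its near edge at zoom (175,246)–(641,306). The rosette is still at zoom (363,325), and the arm is clear.

```bash
python3 loc.py 178,246 297,261 498,290 641,307; python3 -c "
from bench import ticket
print(ticket.hand_in())"
```

```text
178,246 [  36.6 -169.9]
297,261 [ 35.8 -78.9]
498,290 [37.5 69. ]
641,307 [ 35.8 170.2]
the job is handed in; nothing more can be done
None
```

The hatch board is home and square against the crate's far wall, and I have handed the job in at about 29 s. I pushed it with shut fingers, a little at the +y end and then at the −y end in turn, moving slowly.

- **Force:** it slid at 2–5 N at the readings I took, and only rose at the end stop. The highest reading was 13 N along the track (about 16 N in all). I only read the force at the end of each move, so a brief peak in between would not show.
- **Position:** both ends stopped with the tool tip at the same depth, 20.0 mm (+y) and 20.2 mm (−y) in crate x. In the last picture the near edge lies at 35.8–37.5 mm, against 35 mm for home. That agrees within about 2.5 mm, close to the 2 mm camera calibration.
- **Rosette:** it shows at the same pixels in the first and last pictures. The arm ended clear of everything.

No check failed. When I fitted the crate's position, its outer corners were off by up to 6 pixels. The bridge corners, which mattered more, fitted within about 4.5 pixels.

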